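# Finish setting up the spice rack and hold its hook rail at the second stop

### The arm

A 7-joint arm with a two-finger parallel gripper is mounted at the origin on the work surface. World frame = base frame: x ahead of the robot, y to its left, z up, the work surface at z = 0. Lengths are in m, angles in rad, forces in N, time in s.
With the tool pointing down it reaches from about 0.4 to 0.85 m from the base axis. Payload 10.4 kg.
Tool frame: the origin (TCP) lies on the centre line of the jaws, within the pads' length; the fingertips stand 11 mm ahead of it and the grasp point (between the pads) lies 8 mm behind it; z points along the fingers, y is the line along which they close (so a half turn about z gives the same grasp; the last joint's range is limited). The gripper opens to 87 mm and grips with 3 to 60 N. Pads are 19 mm wide; open, the fingers measure 117 mm over their backs; the gripper's body (75 mm by 190 mm) begins 51 mm behind the grasp point.
Start: joints at [-1.226, 0.332, -0.065, 1.46, 0.022, 1.35, -0.088], TCP at [0.225, 0.583, 0.234] pointing down, gripper open.
Joint ranges: [-2.6, 2.6], [-0.5, 2.12], [-1.47, 1.34], [0.16, 2.42], [-1.27, 4.41], [0.06, 2.06], [-2.6, 2.6]. Speed limits (rad/s): [2.22, 2.22, 2.79, 2.79, 3.14, 3.14, 3.14].

### API

Orientations are given as a unit quaternion [x, y, z, w].
In Python, from bench import r gives the robot as it stands.
- The arm moves only by the shell command python3 -m pendant 'ROWS' [OPENING] [FORCE]. ROWS is JSON, a list of rows, each a list of 4 numbers: the shift along the tool's x, y, z in m, then the turn about the tool's z in rad. A call has 1 to 8 rows; each row shifts and turns the commanded pose from where the row before left it, along the tool's axes as they then stand; what a row does not reach is not made up. A row lasts 1/12 s, in which the tool goes at most 41.7 mm and 7.16 degrees, less where a joint would pass 70% of its speed; a pose out of reach is approached as far as the arm can. A call with a gripper value outside its range is refused whole. OPENING is the opening, from 0 (shut) to 1 (fully open), set as the call begins (- or left out, the last holds). The fingers move at their own pace and stop on an object; FORCE is the grip in N (left out, the last holds). Time passes only in rows, so rows that do not move let the fingers close. It gives the time, the measured TCP pose, the force, the opening and the grip force at its end, in the units of the state.
- r.read_state(): the state, without advancing time (a new reading comes with each control period).
- r.camera(name): name is "scene" or "top" or "wrist"; returns a dict with "img" (384x512x3 uint8, red, green, blue), "camera_matrix" (3x3 intrinsics, pixels), "xyz" and "attitude" of the camera in the world. Camera axes: x right, y down, z forward; pixel columns grow to the right and rows downward; lengths in m; the calibration is good to about 2 mm. A picture is of the moment at which its call begins. There is no depth.
- r.close_job(): hands the job in; it is judged then, once.
Trained networks look in the newest picture that a camera, given by its name, has taken for a name from the list of things; names that differ only in an ending like _2 or _b are one class to them, and where a whole thing is asked for, a point or a joint stands for the part that bears it (a point fixed in the world has none). Each returns a list of dicts, best first, with "score" (0 to 1); they miss things now and then, are a little off and sometimes report something else, mostly with a low value. They report only what shows in the picture. A call takes as long as a camera call.
- r.outline_of(thing, camera): "mask" (384x512 bool, what is visible of it) and "bbox" ([centre column, centre row, width, height] in pixels, round what is visible of it).
The state is a dict: "time": time; "joint_positions": joint angles; "joint_vel": joint speeds; "joint_torque": joint torques, N m; "ee_pos": TCP position; "eef_rot": TCP orientation; "ft_force": force on the tool from outside, world axes, zero at the start; "torque": the same for the moment, N m; "width": finger opening in m; "grip_force": force on a finger pad.
Only numpy, scipy, OpenCV 4.12 (cv2) and the standard library are available. Lean on these libraries where they do the work, as an engineer would, in place of code of your own. Each camera call takes 0.05 s, during which the arm holds its last target. There are 200 camera calls.

### The job

Finish setting up the chrome spice rack: its one bare corner post still needs a wooden sleeve, and only one of the two loose sleeves fits it, so slide that one all the way down onto the post and leave the other in the turquoise dish. Then take the black grip on top of the rack's telescoping mast, press its thumb button in, draw the hook rail up past the first stop to the second stop, and finish holding it up there with the button still squeezed in, so that I can stand the taller jars under it. Leave the jars and the other things where they are.

Things in the scene. Friction and masses are not known exactly. Their poses are not given: they have to be found in the camera images.
- sleeve_p: one of two loose beech sleeves alike outside: open tubes standing on end, 34 mm across, 28 mm high, 25 g. One has a 17 mm bore and slides down the 14 mm post, the other an 11 mm bore and stops on the post's pointed tip, its underside about 46 mm above post_foot; look down the bore or try it. Origin: centre, 14 mm above the underside; z along the bore
- sleeve_q: one of two loose beech sleeves alike outside: open tubes standing on end, 34 mm across, 28 mm high, 25 g. One has a 17 mm bore and slides down the 14 mm post, the other an 11 mm bore and stops on the post's pointed tip, its underside about 46 mm above post_foot; look down the bore or try it. Origin: centre, 14 mm above the underside; z along the bore
- post_foot (a point): centre of the round flange, 30 mm across, at the foot of the bare corner post (the rack's corner nearest the robot on its right; the other three posts already wear sleeves). A sleeve rests on this flange: fully down, its origin is 14 mm above this point. Axes: z up, y along the rack towards its mast, x across it, away from the robot
- post_tip (a point): tip of that bare post, 54 mm straight above its flange. The upright chrome post is 14 mm thick and its last 12 mm taper to a 4 mm tip
- dish: small turquoise ceramic dish, 120 mm across the rim, 30 mm high, inner floor 6 mm above its underside and about 50 mm across, sides sloping; 0.3 kg, loose. Origin: centre of its underside
- grip: black plastic grip on top of the telescoping mast, a rounded block 30 mm (x) by 30 mm (y) by 44 mm high, thumb button on its +x face. Origin: on the mast's axis at mid height of block and button; z up, y along the rack. The block reaches from -18 to +12 mm along x. The hook rail, 8 mm thick, 160 mm long, crosses along y 30 mm below and rises with the grip
- button (a point): centre of the thumb button's face (20 mm wide, 24 mm high, looking along the grip's +x), 18 mm from the grip's origin when out, 13 mm when in. A gripper pointing down and closing along the grip's x axis squeezes the button against the block's far side
- thumb (a joint): thumb button of the grip: 0 m out, 0.005 m fully in; its spring takes 2 N to start and 5 N fully in, and the catch is free from 0.003 m on
- mast (a joint): extension of the mast: 0 m all the way down, 0.045 m first stop, 0.090 m second stop, which is also a solid end stop. With the button in it runs freely straight up and down, carries about 0.24 kg and sinks if not held. With the button out, a spring catch pin blocks it at each stop; let out between stops, the pin rubs in the tube, and the mast stays or sinks to the stop below
- jar_1: hexagonal glass spice jar with gold aluminium lid, 50 mm wide, 62 mm high, standing in the rack; bystander. Origin: centre of its underside
- jar_2: the same kind of jar, standing in the rack next to the first, towards the bare post; bystander
- jar_3: the same kind of jar, standing on the counter; bystander
- dipper: wooden honey dipper 150 mm long lying on the counter between the sleeves' places, head 29 mm thick; bystander. Origin: underside, 90 mm from the handle's end, x towards the head
- mortar: grey stone mortar, 90 mm across, 55 mm high; bystander. Origin: centre of its underside
- spare_lid: spare gold jar lid lying flat, 45 mm across, 13 mm thick; bystander. Origin: centre of its underside
- cork: cork stopper 27 mm across, 28 mm high, standing; bystander. Origin: centre of its underside

How it is judged:
On the way, in this order (a step that is already met when the one before it is completed fails the run):
1. the fitting sleeve is fully down on the bare post and the other one lies in the dish, both released, the rail still down (horizontal distance between sleeve_p and post_foot below 0.004 m and z of sleeve_p in the frame of post_foot below 0.017 m and angle between the z axis of sleeve_p and the z axis of post_foot, either way round below 0.12 rad and contact force between the fingers and sleeve_p below 0.1 N and horizontal distance between sleeve_q and dish below 0.045 m and z of sleeve_q in the frame of dish between 0 and 0.04 m and contact force between the fingers and sleeve_q below 0.1 N and linear speed of sleeve_q below 0.05 m/s and value of joint mast below 0.01 m), for 0.2 s.
2. the thumb button is squeezed in by the fingers while the rail is still down (value of joint thumb above 0.003 m and value of joint mast below 0.01 m and contact force between the fingers and grip above 1.5 N), for 0.1 s.
At the end, for the whole second after the job is handed in: The fingers hold the grip (more than 2 N) with its button in (more than 3 mm), still, and the mast is within 5 mm of its second stop; the fitting sleeve is on the bare post within 3 mm of fully down, and the other sleeve lies inside the dish (centre within 45 mm of the dish's axis) (horizontal distance between sleeve_p and post_foot below 0.004 m and z of sleeve_p in the frame of post_foot below 0.017 m and angle between the z axis of sleeve_p and the z axis of post_foot, either way round below 0.12 rad and contact force between the fingers and sleeve_p below 0.1 N and horizontal distance between sleeve_q and dish below 0.045 m and z of sleeve_q in the frame of dish between 0 and 0.04 m and contact force between the fingers and sleeve_q below 0.1 N and linear speed of sleeve_q below 0.05 m/s and value of joint mast above 0.085 m and value of joint thumb above 0.003 m and contact force between the fingers and grip above 2 N and linear speed of grip below 0.02 m/s); the arm keeps its last pose, push and grip.
It fails at once if a jar is moved by more than 30 mm (distance of any of jar_1, jar_2, jar_3 from where it was at the start of the episode above 0.03 m).
It fails at once if the honey dipper, mortar, spare lid or cork is moved by more than 30 mm (distance of any of dipper, mortar, spare_lid, cork from where it was at the start of the episode above 0.03 m).
It also fails if it takes over 72 s, if anything falls off the work surface, if the arm or the gripper's body presses on something with over 40 N, if the wrist force passes 120 N, or if a joint passes its speed limit or range.

## Working session

There is one attempt and no reset: what is moved stays moved. The work goes in short steps, Python scripts to look and compute and a shell command to move; the robot and the scene stay as the last step left them, time stands still between calls to the robot, and variables do not carry over. Pictures are saved under pics/ and viewed, at most 10 in all, crops included, and the job is handed in when it is done.

```bash
mkdir -p pics; ls
cat > h.py <<'E'
from bench import r
import numpy as np, cv2
from scipy.spatial.transform import Rotation as R
def cam(n):
    c=r.camera(n); a=np.array(c["attitude"],float)
    c["R"]=R.from_quat(a).as_matrix() if a.size==4 else a.reshape(3,3)
    c["K"]=np.array(c["camera_matrix"]); c["p"]=np.array(c["xyz"]); return c
def ray(c,u,v):
    d=c["R"]@np.linalg.inv(c["K"])@[u,v,1]; return c["p"],d/np.linalg.norm(d)
def atz(c,u,v,z):
    p,d=ray(c,u,v); return p+d*(z-p[2])/d[2]
def tri(*obs):  # (c,u,v)...
    A=np.zeros((3,3));b=np.zeros(3)
    for c,u,v in obs:
        p,d=ray(c,u,v);M=np.eye(3)-np.outer(d,d);A+=M;b+=M@p
    x=np.linalg.solve(A,b)
    res=[np.linalg.norm(np.cross(x-ray(*o)[0],ray(*o)[1])) for o in obs]
    return x,res
def proj(c,X):
    q=c["K"]@(c["R"].T@(np.array(X)-c["p"])); return q[:2]/q[2]
def save(c,f,box=None,s=1):
    im=c["img"][:,:,::-1]
    if box: im=im[box[1]:box[3],box[0]:box[2]]
    cv2.imwrite("pics/"+f,cv2.resize(im,None,fx=s,fy=s,interpolation=cv2.INTER_CUBIC))
E
python3 - <<'E'
from h import *
np.set_printoptions(precision=3,suppress=True)
print(r.read_state()["time"],r.read_state()["ee_pos"],r.read_state()["eef_rot"])
ims=[]
for n in["scene","top"]:
    c=cam(n); ims.append(c["img"]); print(n,c["p"],c["R"].tolist(),c["K"].tolist())
    for t in["sleeve_p","dish","grip","button","jar_1","dipper","mortar","cork","spare_lid"]:
        for o in r.outline_of(t,n)[:4]: print(t,round(o["score"],2),np.round(o["bbox"],1))
    save(c,n+"0.png",s=1.5)
E
```

```text
pics
0.0 [0.225 0.583 0.233] [ 0.183  0.983 -0.001 -0.   ]
scene [ 0.943 -0.391  1.077] [[0.7180629587089337, 0.5850459157258517, -0.3769706405314238], [0.6958490134480747, -0.6139322620512503, 0.37266785224375887], [-0.01340663319082952, -0.5299136289105373, -0.8479456398150486]] [[471.4031653936117, 0.0, 251.27919980024745], [0.0, 471.4031653936117, 193.61421787286852], [0.0, 0.0, 1.0]]
sleeve_p 0.68 [276.8 248.8 137.5 154.3]
sleeve_p 0.63 [174.  252.1  17.2  14. ]
sleeve_p 0.57 [244.9 187.4   9.4  19.5]
sleeve_p 0.16 [129.7 344.9  23.7  21.1]
dish 0.94 [112.4 287.4  53.5  48.9]
grip 0.67 [307.9 197.8  44.9  53.7]
button 0.72 [215.4 202.2  34.   38.8]
button 0.63 [318.6 190.8   2.1  13.9]
jar_1 0.83 [296.9 152.4  13.7  22.7]
jar_1 0.79 [263.5 263.6  25.   28.1]
dipper 0.73 [217.  201.9  37.2  36.2]
mortar 0.56 [304.  122.7  31.6  33. ]
mortar 0.42 [131.  346.   20.4  19.2]
spare_lid 0.84 [128.  345.1  23.   18.2]
top [0.379 0.021 1.34 ] [[-0.013511970988262035, -0.9914737621323599, 0.12960403405417925], [-0.9996248075018246, 0.01030569432501397, -0.025377881933281554], [0.02382584451709044, -0.12989831279729488, -0.9912410188574035]] [[439.10512541332736, 0.0, 252.52232451696636], [0.0, 439.10512541332736, 199.79593190683985], [0.0, 0.0, 1.0]]
sleeve_p 0.51 [219.7 234.2   9.3  13.4]
sleeve_p 0.51 [305.6 232.8  13.1  12.2]
dish 0.75 [362.8 240.4  42.   44. ]
grip 0.7 [212.8 157.6  58.1  19.1]
grip 0.7 [220.8 236.1   9.7  13.4]
jar_1 0.64 [270.9 167.6  18.6  20.2]
jar_1 0.62 [161.2 225.9  17.6  14. ]
dipper 0.6 [254.7 246.1   9.   48.9]
dipper 0.52 [212.4 158.4  62.2  18.4]
mortar 0.76 [129.6 251.3  29.3  31.1]
mortar 0.51 [268.8 166.1  17.9  18.7]
spare_lid 0.54 [377.  201.6  14.7  16.6]
spare_lid 0.41 [270.1 166.1  20.1  18.3]
spare_lid 0.25 [162.2 226.4  20.2  20.4]
```

View pics/scene0.png

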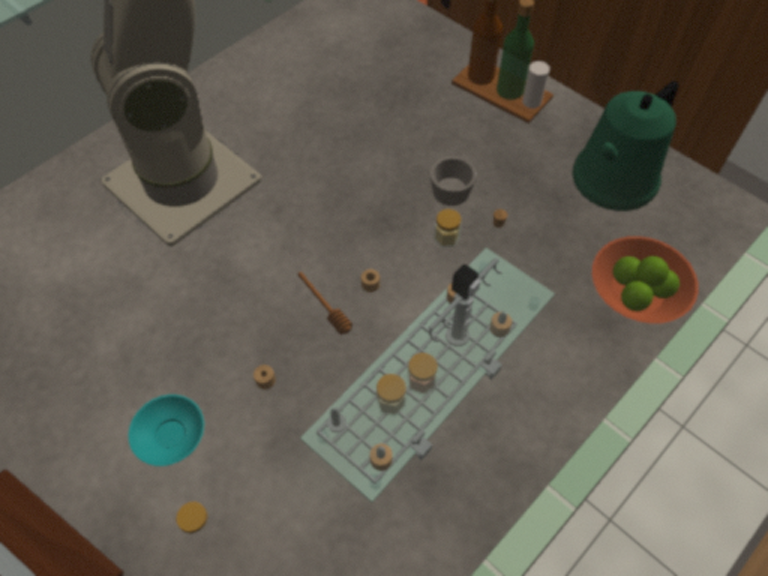

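View pics/top0.png

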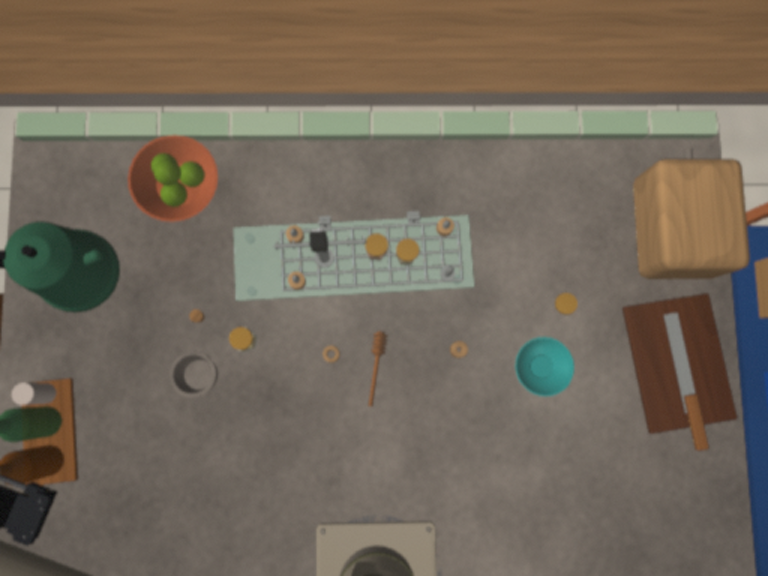

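The scene view shows the left sleeve at about (370,279), the right one at (263,375), the bare post at (336,415), the grip at (465,278) and the dish at (167,430), all at 1.5x scale. The top view shows the same things at (330,353), (459,349), (447,270), (318,241) and (545,366). Next I'll triangulate them and zoom in.

Run:
```python
from h import *
np.set_printoptions(precision=4,suppress=True)
s=cam("scene");t=cam("top")
P=dict(sl_left=((370,277),(330.5,353)),sl_right=((263,374),(459,349)),post=((336,410),(447,270)),grip=((465,275),(318,241)),dish=((167,430),(545,366)),
 corner_far=((380,453),(445,226)),fr=((501,319),(294,234)),jar1=((422,366),(377,245)),jar2=((391,387),(407,250)))
for k,(a,b) in P.items():
    X,e=tri((s,a[0]/1.5,a[1]/1.5),(t,b[0]/1.5,b[1]/1.5)); print(k,X,np.round(e,4))
def crop(c,u,v,h): 
    return cv2.resize(c["img"][v-h:v+h,u-h:u+h,::-1],(260,260),interpolation=cv2.INTER_CUBIC)
a=np.hstack([crop(t,220,235,14),crop(t,306,233,14),crop(t,298,180,20)])
b=np.hstack([crop(s,247,186,14),crop(s,175,250,14),crop(s,224,278,20)])
cv2.imwrite("pics/z.png",np.vstack([a,b]))
```

```text
sl_left [0.4451 0.085  0.0215] [0. 0.]
sl_right [ 0.4502 -0.1722  0.0204] [0.0002 0.0002]
post [ 0.6013 -0.1458  0.0748] [0.0004 0.0004]
grip [0.6318 0.0976 0.2102] [0.0009 0.0009]
dish [ 0.4146 -0.3422  0.0234] [0.0017 0.0017]
corner_far [ 0.6926 -0.1454  0.0626] [0.0001 0.0001]
fr [0.6786 0.1544 0.0649] [0.0007 0.0007]
jar1 [ 0.6497 -0.0083  0.0902] [0.0008 0.0008]
jar2 [ 0.6393 -0.0665  0.0896] [0.0006 0.0006]
```

View pics/z.png

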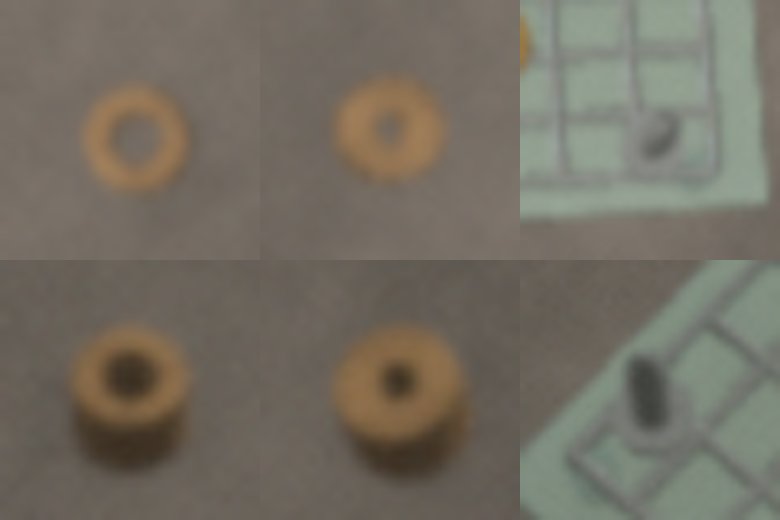

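The upper-left crop shows the left sleeve (0.445, 0.085) with the wide bore, so that's the one that fits. The right sleeve (0.450, -0.172) has the narrow bore and goes in the dish. The post is near (0.60, -0.145) with its tip at about z 0.075. Before moving I'll check that the path clears the bottles and kettle.

```bash
cat >> h.py <<'E'
np.set_printoptions(precision=4,suppress=True)
def tool():
    s=r.read_state(); M=R.from_quat(s["eef_rot"]).as_matrix(); return np.array(s["ee_pos"]),M
def plan(T,yaw=None,n=8):
    """rows from measured pose to TCP T, tool-y yaw (rad)"""
    p,M=tool(); psi=np.arctan2(M[1,1],M[0,1])
    d=0 if yaw is None else (yaw-psi+np.pi/2)%np.pi-np.pi/2
    print("at",p,"yaw",round(psi,4),"left",np.array(T)-p,"turn",round(-d,4))
    rows=[]
    for i in range(n):
        a=R.from_euler('z',d*i/n).as_matrix()@M
        rows.append([round(float(x),4) for x in a.T@((np.array(T)-p)/n)]+[round(-d/n,4)])
    print(rows)
E
python3 - <<'E'
from h import *
s=cam("scene")
for n,u,v,z in [("bottle",513,92,0),("amber",480,78,0),("btop",526,5,.2),("shaker",532,100,0),("kettle",620,205,0),("kettleL",575,180,.03)]: print(n,atz(s,u/1.5,v/1.5,z))
plan([0.445,0.085,0.16],0.047,16)
E
```

```text
bottle [0.3245 0.6513 0.    ]
amber [0.2442 0.6364 0.    ]
btop [0.307 0.666 0.2  ]
shaker [0.3695 0.6598 0.    ]
kettle [0.6687 0.5465 0.    ]
kettleL [0.5791 0.5129 0.03  ]
at [0.2247 0.5832 0.2336] yaw 1.2029 left [ 0.2203 -0.4982 -0.0736] turn 1.1559
[[-0.024, -0.0241, 0.0046, np.float64(0.0722)], [-0.0257, -0.0223, 0.0046, np.float64(0.0722)], [-0.0273, -0.0204, 0.0046, np.float64(0.0722)], [-0.0287, -0.0184, 0.0046, np.float64(0.0722)], [-0.0299, -0.0163, 0.0046, np.float64(0.0722)], [-0.031, -0.0141, 0.0046, np.float64(0.0722)], [-0.0319, -0.0118, 0.0046, np.float64(0.0722)], [-0.0327, -0.0094, 0.0046, np.float64(0.0722)], [-0.0333, -0.0071, 0.0046, np.float64(0.0722)], [-0.0337, -0.0046, 0.0046, np.float64(0.0722)], [-0.034, -0.0022, 0.0046, np.float64(0.0722)], [-0.034, 0.0003, 0.0046, np.float64(0.0722)], [-0.0339, 0.0027, 0.0046, np.float64(0.0722)], [-0.0337, 0.0052, 0.0046, np.float64(0.0722)], [-0.0332, 0.0076, 0.0046, np.float64(0.0722)], [-0.0326, 0.01, 0.0046, np.float64(0.0722)]]
```

```bash
python3 -m pendant '[[-0.024,-0.024,0.002,0.03],[-0.026,-0.022,0.005,0.08],[-0.027,-0.020,0.005,0.08],[-0.029,-0.018,0.005,0.08],[-0.030,-0.016,0.005,0.075],[-0.031,-0.014,0.005,0.075],[-0.032,-0.012,0.005,0.075],[-0.033,-0.009,0.005,0.075]]' 1 && python3 -m pendant '[[-0.033,-0.007,0.005,0.075],[-0.034,-0.005,0.005,0.075],[-0.034,-0.002,0.005,0.075],[-0.034,0,0.005,0.075],[-0.034,0.003,0.005,0.075],[-0.034,0.005,0.005,0.075],[-0.033,0.008,0.005,0.07],[-0.033,0.010,0.005,0.07]]'
python3 -m pendant '[[0,0,0,0],[0,0,0,0]]'
python3 - <<'E'
from h import *
plan([0.445,0.085,0.16],0.047,4)
c=cam("wrist"); save(c,"w1.png",s=1.2); print(c["p"],c["R"])
for o in r.outline_of("sleeve_p","wrist"): print(o["score"],o["bbox"])
print(proj(c,[.445,.085,.028]))
E
```

```text
time: 1.82
ee_pos: [0.3418, 0.3359, 0.1965]
eef_rot: [0.454, 0.891, 0.0, -0.0]
ft_force: [0.9, 1.4, 0.5]
width: 0.0871
grip_force: 0.0
time: 2.48
ee_pos: [0.452, 0.086, 0.1567]
eef_rot: [0.693, 0.721, 0.001, 0.0]
ft_force: [0.8, 1.2, 0.1]
width: 0.087
grip_force: 0.0
time: 2.65
ee_pos: [0.4519, 0.0858, 0.1565]
eef_rot: [0.693, 0.721, -0.0, -0.0]
ft_force: [-1.3, 0.3, 1.0]
width: 0.0869
grip_force: 0.0
at [0.4519 0.0858 0.1565] yaw 0.0391 left [-0.0069 -0.0008  0.0035] turn -0.0079
[[-0.0001, -0.0017, -0.0009, np.float64(-0.002)], [-0.0001, -0.0017, -0.0009, np.float64(-0.002)], [-0.0001, -0.0017, -0.0009, np.float64(-0.002)], [-0.0001, -0.0017, -0.0009, np.float64(-0.002)]]
[0.4493 0.1502 0.308 ] [[ 0.9992  0.0383  0.0098]
 [ 0.0395 -0.9699 -0.2401]
 [ 0.0004  0.2403 -0.9707]]
0.9 [252.2, 181.6, 30.9, 28.3]
[249.3622 184.8529]
```

View pics/w1.png

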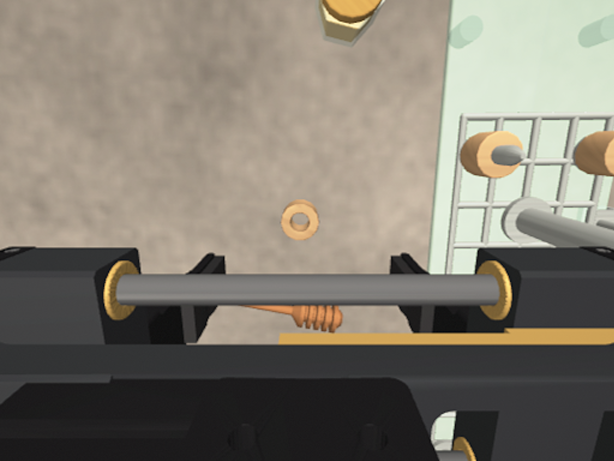

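The wrist view shows the sleeve's ring at (300,220) at 1.2x scale, with a wide bore, within 1 px of where I predicted it. I'll pick it up.

```bash
python3 -m pendant '[[0,-0.003,0.02,-0.004],[0,-0.003,0.03,-0.004],[0,0,0.035,0],[0,0,0.03,0],[0,0,0.0255,0],[0,0,0,0]]' && python3 -m pendant '[[0,0,0,0],[0,0,0,0],[0,0,0,0],[0,0,0,0],[0,0,0,0],[0,0,0,0]]' 0 12
```

```text
time: 3.25
ee_pos: [0.4442, 0.0884, 0.0132]
eef_rot: [0.688, 0.726, -0.001, -0.0]
ft_force: [-0.9, 0.3, -0.9]
width: 0.0871
grip_force: 0.0
time: 3.75
ee_pos: [0.4457, 0.0875, 0.0164]
eef_rot: [0.689, 0.725, 0.0, 0.0]
ft_force: [-0.5, -0.6, 0.7]
width: 0.0549
grip_force: 0.0
```

```bash
python3 -m pendant '[[0,0,0,0],[0,0,0,0],[0,0,0,0],[0,0,0,0],[0,0,0,0],[0,0,0,0]]' && python3 -m pendant '[[0,0,-0.03,0],[0,0,-0.04,0],[0.03,0,-0.04,0],[0.04,0,-0.03,0],[0.04,0,0,0],[0.04,0,0,0],[0.04,0,0,0],[0.04,0,0,0]]' && python3 -m pendant '[[0.04,0.02,0,0],[0.03,0.04,0,0],[0,0.04,0,0],[0,0.035,0,0],[0,0,0,0]]'
python3 - <<'E'
from h import *
c=cam("wrist"); save(c,"w2.png",s=1.2)
p,M=tool();print(p)
for n,X in [("tip",[.6013,-.1458,.0748]),("grip",[.632,.0976,.2])]: print(n,proj(c,X)*1.2)
np.savez("v1.npz",p=c["p"],R=c["R"],K=c["K"])
for o in r.outline_of("sleeve_p","wrist"): print(o["score"],o["bbox"])
E
```

```text
time: 4.25
ee_pos: [0.4455, 0.0872, 0.0161]
eef_rot: [0.689, 0.725, 0.0, -0.0]
ft_force: [0.4, -0.2, 1.9]
width: 0.0344
grip_force: 12.0
time: 4.92
ee_pos: [0.4339, 0.3072, 0.1445]
eef_rot: [0.689, 0.725, 0.0, -0.0]
ft_force: [1.2, -0.7, 0.2]
width: 0.0344
grip_force: 12.0
time: 5.33
ee_pos: [0.5634, 0.3718, 0.1425]
eef_rot: [0.69, 0.724, -0.0, 0.002]
ft_force: [-0.3, -1.2, 0.0]
width: 0.0344
grip_force: 12.0
[0.5608 0.3721 0.1427]
tip [319.1154 697.535 ]
grip [410.8743 803.3926]
0.7 [258.8, 237.8, 53.1, 62.6]
```

View pics/w2.png

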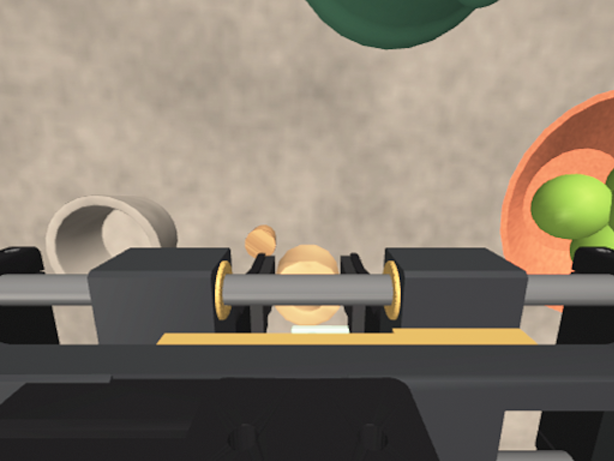

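Tool +x is world +y, so that went the wrong way. It stayed clear of everything, with the sleeve (300,280) held above the mortar and cork. I'll go back round to the right of the post.

```bash
python3 -m pendant '[[0,-0.035,0,0],[-0.02,-0.036,0,0],[-0.036,-0.036,0,0],[-0.041,-0.025,0,0],[-0.041,0,0,0],[-0.041,0,0,0],[-0.041,0,0,0],[-0.041,0,0,0]]' && python3 -m pendant '[[-0.041,0,0,0],[-0.041,0,0,0],[-0.041,0,0,0],[-0.041,0,0,0],[-0.041,0,0,0],[-0.041,0.01,0,0],[-0.041,0.03,0,0],[-0.041,0.03,0,0]]' && python3 -m pendant '[[-0.03,0.03,0,0],[0,0.025,0,0],[0,0,0,0],[0,0,0,0]]'
python3 - <<'E'
from h import *
c=cam("wrist"); save(c,"w3.png",s=1.2)
p,M=tool();print(p)
for n,X in [("tip",[.6013,-.1458,.0748])]: print(n,proj(c,X)*1.2)
np.savez("v1.npz",p=c["p"],R=c["R"],K=c["K"])
E
```

```text
time: 6.1
ee_pos: [0.4472, 0.1179, 0.1446]
eef_rot: [0.688, 0.726, 0.001, -0.001]
ft_force: [1.4, 0.1, -0.5]
width: 0.0346
grip_force: 12.0
time: 6.77
ee_pos: [0.5237, -0.191, 0.1449]
eef_rot: [0.689, 0.725, 0.002, -0.0]
ft_force: [1.5, 0.9, 1.0]
width: 0.0341
grip_force: 12.0
time: 7.1
ee_pos: [0.5797, -0.2159, 0.1436]
eef_rot: [0.688, 0.725, -0.0, -0.001]
ft_force: [-0.6, 0.4, -0.9]
width: 0.0345
grip_force: 12.0
[ 0.5789 -0.216   0.1439]
tip [345.7823 139.1804]
```

View pics/w3.png

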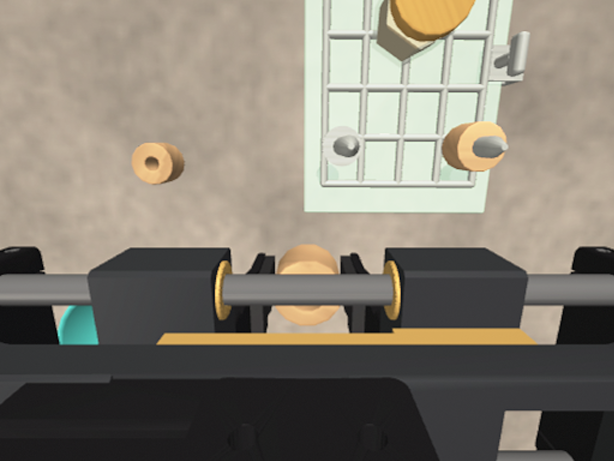

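The wrist view shows the bare post's tip near (350,146), its flange near (343,146), the narrow-bore sleeve at (157,162) and the dish at (85,325). I'll take a second view from a shifted place.

```bash
python3 - <<'E'
from h import *
c=cam("wrist"); np.savez("v1.npz",p=c["p"],R=c["R"],K=c["K"],img=c["img"])
E
python3 -m pendant '[[0,0.03,-0.02,0],[0,0.03,-0.02,0],[0,0.02,-0.01,0],[0,0,0,0],[0,0,0,0],[0,0,0,0]]'
python3 - <<'E'
from h import *
c=cam("wrist"); np.savez("v2.npz",p=c["p"],R=c["R"],K=c["K"],img=c["img"])
a=np.load("v1.npz")
def crop(im,u,v,h=20): return cv2.resize(im[v-h:v+h,u-h:u+h,::-1],(400,400),interpolation=cv2.INTER_CUBIC)
q=proj(c,[.603,-.1475,.07]); print(q); q=np.round(q).astype(int)
cv2.imwrite("pics/w4.png",np.hstack([crop(a["img"],289,122),crop(c["img"],q[0],q[1])])); print(q)
E
```

```text
time: 7.7
ee_pos: [0.6582, -0.2128, 0.1943]
eef_rot: [0.689, 0.725, 0.0, -0.0]
ft_force: [-0.9, 0.1, -0.2]
width: 0.0346
grip_force: 12.0
[203.2867 118.0305]
[203 118]
```

View pics/w4.png

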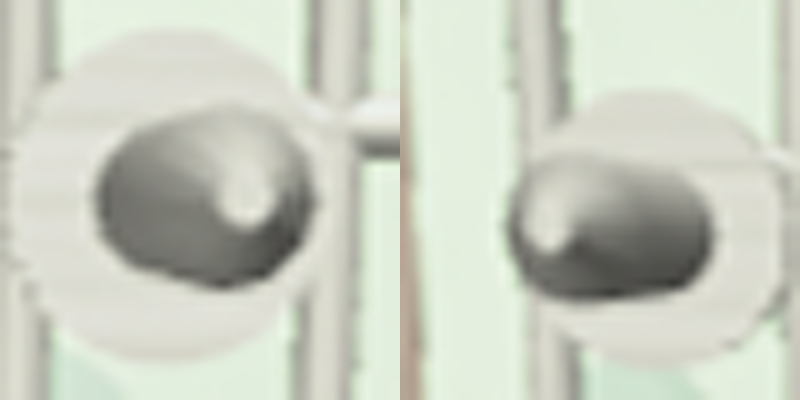

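Both crops show the tip and flange clearly. In view 1 the tip is at (293.0,121.8) and the flange at (285.6,121). In view 2 they are at (197.2,120.5) and (207.3,120.4).

Run:
```python
from h import *
a,b=np.load("v1.npz"),np.load("v2.npz")
print("tip",tri((a,293.0,121.8),(b,197.2,120.5))); print("flange",tri((a,285.6,121.0),(b,207.3,120.4)))
# held sleeve pose and other sleeve / dish
for n in("scene","top"):
    c=cam(n); np.savez(n+".npz",p=c["p"],R=c["R"],K=c["K"],img=c["img"])
    for o in r.outline_of("dish",n)[:1]: print(n,o["bbox"],atz(c,*o["bbox"][:2],0.015))
    print([ (round(o["score"],2),np.round(o["bbox"],1)) for o in r.outline_of("grip",n)[:3]])
print(tool()[0])
plan([.601,-.147,.125],None,4)
```

```text
tip (array([ 0.6022, -0.1501,  0.0946]), [np.float64(0.00012250786992054085), np.float64(0.000122507869920529)])
flange (array([ 0.6023, -0.1496,  0.043 ]), [np.float64(6.838338910300077e-05), np.float64(6.838338910294141e-05)])
scene [112.5, 285.8, 51.6, 49.5] [ 0.4117 -0.3372  0.015 ]
[(0.76, array([310.4, 195.8,  48.9,  51.2]))]
[(0.81, array([211.9, 159.6,  56. ,  18.4]))]
[ 0.6591 -0.2129  0.1943]
at [ 0.6591 -0.2129  0.1943] yaw 0.0507 left [-0.0581  0.0659 -0.0693] turn 0
[[0.0172, -0.0137, 0.0173, 0.0], [0.0172, -0.0137, 0.0173, 0.0], [0.0172, -0.0137, 0.0173, 0.0], [0.0172, -0.0137, 0.0173, 0.0]]
```

Run:
```python
from h import *
a=np.load("v1.npz"); im=a["img"].astype(int)
col=im[195:240,252:260].mean(1); print(np.c_[np.arange(195,240),col[:,0]-col[:,2]].round(0).tolist())
t=np.array([.5789,-.216,.1439]); xd=np.array([.05,-.9987,0])  # -toolx
for off in(-.006,-.004,-.002,0,.002):
    print(off,[proj(a,t+[-0.05*(off+dy),off+dy,dz]).round(1).tolist() for dy,dz in((.017,-.016),(.017,.012))])
row=im[225,215:300]; print((row[:,0]-row[:,2]).tolist())
```

```text
[[195.0, 30.0], [196.0, 30.0], [197.0, 30.0], [198.0, 30.0], [199.0, 30.0], [200.0, 30.0], [201.0, 30.0], [202.0, 27.0], [203.0, 55.0], [204.0, 94.0], [205.0, 100.0], [206.0, 98.0], [207.0, 98.0], [208.0, 98.0], [209.0, 97.0], [210.0, 96.0], [211.0, 95.0], [212.0, 94.0], [213.0, 94.0], [214.0, 94.0], [215.0, 94.0], [216.0, 94.0], [217.0, 98.0], [218.0, 99.0], [219.0, 99.0], [220.0, 99.0], [221.0, 99.0], [222.0, 99.0], [223.0, 99.0], [224.0, 99.0], [225.0, 99.0], [226.0, 100.0], [227.0, 103.0], [228.0, 63.0], [229.0, 8.0], [230.0, 2.0], [231.0, 4.0], [232.0, 4.0], [233.0, 4.0], [234.0, 5.0], [235.0, 4.0], [236.0, 5.0], [237.0, 5.0], [238.0, 5.0], [239.0, 5.0]]
-0.006 [[255.9, 206.9], [255.8, 222.5]]
-0.004 [[255.9, 203.9], [255.8, 219.0]]
-0.002 [[255.9, 200.9], [255.9, 215.5]]
0 [[255.9, 197.9], [255.9, 212.0]]
0.002 [[255.9, 194.9], [255.9, 208.5]]
[-1, 0, 1, 2, 2, 2, 2, 2, 1, 2, 2, 1, 1, 0, 24, 45, 69, 76, 78, 83, 99, 99, 97, 97, 98, 98, 98, 98, 99, 99, 99, 99, 98, 99, 99, 99, 99, 100, 100, 99, 99, 99, 98, 98, 98, 98, 98, 98, 99, 100, 99, 99, 99, 99, 99, 98, 99, 100, 100, 101, 100, 100, 89, 82, 79, 78, 70, 45, 24, -1, 1, 2, 1, 2, 2, 2, 2, 2, 2, 3, 1, 0, -1, 1, 0]
```

The held sleeve sits 3 mm towards -y of the TCP. The tip is at (0.6022, -0.150, 0.095) and the flange is at z≈0.041, so the TCP should go to (0.6022, -0.1466).

```bash
python3 -m pendant '[[0.02,-0.018,0.01,0],[0.025,-0.018,0.02,0],[0.024,-0.0175,0.02,0],[0,0,0.014,0],[0,0,0,0],[0,0,0,0],[0,0,0,0]]'
python3 - <<'E'
from h import *
plan([.6022,-.1466,.125],None,1); print(r.read_state()["ft_force"])
E
```

```text
time: 8.63
ee_pos: [0.6033, -0.148, 0.1316]
eef_rot: [0.689, 0.725, 0.0, 0.001]
ft_force: [0.3, -0.5, 0.8]
width: 0.0347
grip_force: 12.0
at [ 0.6033 -0.148   0.1316] yaw 0.0499 left [-0.0011  0.0014 -0.0066] turn 0
[[0.0014, -0.0011, 0.0066, 0.0]]
[ 0.3252 -0.5464  0.7762]
```

```bash
python3 -m pendant '[[0.0014,-0.001,0.006,0],[0,0,0.008,0],[0,0,0.008,0],[0,0,0.006,0],[0,0,0,0]]'; python3 -m pendant '[[0,0,0.006,0],[0,0,0.006,0],[0,0,0,0]]'
```

```text
time: 9.05
ee_pos: [0.6006, -0.1453, 0.1005]
eef_rot: [0.689, 0.725, -0.001, -0.001]
ft_force: [-0.7, 0.4, 0.4]
width: 0.0345
grip_force: 12.0
time: 9.3
ee_pos: [0.6014, -0.1459, 0.0894]
eef_rot: [0.689, 0.725, -0.0, 0.0]
ft_force: [1.9, -2.2, -2.0]
width: 0.0343
grip_force: 12.0
```

```bash
python3 -m pendant '[[0,0,0.008,0],[0,0,0.008,0],[0,0,0.006,0],[0,0,0,0]]'; python3 -m pendant '[[0,0,0.004,0],[0,0,0.004,0],[0,0,0,0]]'
```

```text
time: 9.63
ee_pos: [0.6012, -0.1461, 0.067]
eef_rot: [0.689, 0.725, -0.001, 0.0]
ft_force: [2.5, -5.4, -2.8]
width: 0.0342
grip_force: 12.0
time: 9.88
ee_pos: [0.6014, -0.1459, 0.0595]
eef_rot: [0.689, 0.725, -0.0, 0.0]
ft_force: [4.0, -5.2, -4.3]
width: 0.0344
grip_force: 12.0
```

```bash
python3 -m pendant '[[0,0,0.003,0],[0,0,0,0]]'; python3 -m pendant '[[0,0,0.003,0],[0,0,0,0]]'
```

```text
time: 10.05
ee_pos: [0.6016, -0.1459, 0.0569]
eef_rot: [0.689, 0.725, -0.0, 0.0]
ft_force: [3.4, -5.3, -1.3]
width: 0.0342
grip_force: 12.0
time: 10.22
ee_pos: [0.6017, -0.1456, 0.0546]
eef_rot: [0.689, 0.725, 0.0, 0.0]
ft_force: [0.8, -3.9, 5.1]
width: 0.0342
grip_force: 12.0
```

Contact with the flange at TCP z≈0.055, as expected. I'll release and retreat.

```bash
python3 -m pendant '[[0,0,0,0],[0,0,0,0],[0,0,0,0],[0,0,0,0],[0,0,0,0]]' 0.65 && python3 -m pendant '[[0,0,-0.02,0],[0,0,-0.03,0],[0,0,-0.04,0],[0,-0.03,-0.01,0],[-0.02,-0.04,0,0],[-0.04,-0.04,0,0],[-0.04,-0.03,0,0],[0,0,0,0]]' 1
python3 - <<'E'
from h import *
plan([.45,-.172,.14],.05,1)
c=cam("wrist")
P=[o for o in r.outline_of("sleeve_p","wrist")]
for o in P: print(round(o["score"],2),o["bbox"])
print("pred seated top",proj(c,[.6022,-.1498,.069]),"sleeve_q top",proj(c,[.450,-.172,.028]))
np.savez("v3.npz",p=c["p"],R=c["R"],K=c["K"],img=c["img"]); save(c,"w5.png",s=1.2)
E
```

```text
time: 10.63
ee_pos: [0.6011, -0.1448, 0.054]
eef_rot: [0.689, 0.725, -0.0, -0.001]
ft_force: [0.3, 0.0, 0.7]
width: 0.0542
grip_force: 0.0
time: 11.3
ee_pos: [0.4786, -0.2399, 0.155]
eef_rot: [0.692, 0.722, -0.0, 0.0]
ft_force: [0.5, -0.9, 0.0]
width: 0.0867
grip_force: 0.0
at [ 0.4786 -0.2399  0.155 ] yaw 0.0415 left [-0.0286  0.0679 -0.015 ] turn -0.0085
[[0.069, -0.0258, 0.0149, np.float64(-0.0085)]]
0.86 [233.7, 116.2, 36.8, 40.8]
0.77 [402.6, 96.8, 49.7, 43.8]
pred seated top [408.9087  96.3312] sleeve_q top [229.8715 116.8092]
```

View pics/w5.png

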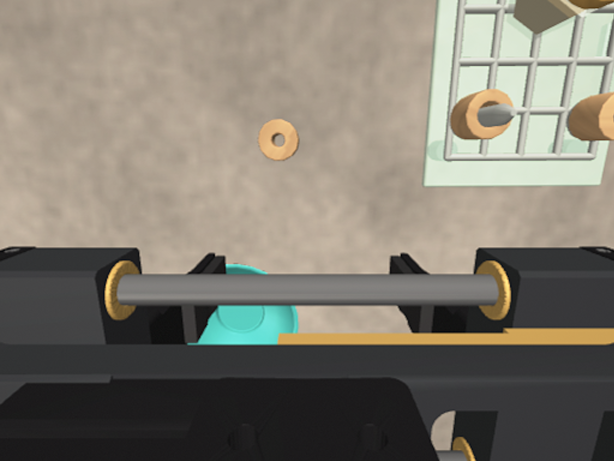

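The sleeve is seated on the post at (485,112), with the post's tip standing well clear above it. The other sleeve is at (278,139) with a visibly small bore, and the dish is at (243,310). I'll pick up the second sleeve.

```bash
python3 -m pendant '[[0.03,-0.012,0.01,-0.008],[0.038,-0.013,0.02,0],[0,0,0.035,0],[0,0,0.035,0],[0,0,0.025,0],[0,0,0.014,0],[0,0,0,0]]' && python3 -m pendant '[[0,0,0,0],[0,0,0,0],[0,0,0,0],[0,0,0,0],[0,0,0,0],[0,0,0,0]]' 0 12 && python3 -m pendant '[[0,0,0,0],[0,0,0,0],[0,0,0,0],[0,0,0,0],[0,0,0,0],[0,0,0,0]]'
```

```text
time: 11.98
ee_pos: [0.4549, -0.1672, 0.0138]
eef_rot: [0.685, 0.728, -0.002, -0.002]
ft_force: [-1.5, 0.2, 0.4]
width: 0.0871
grip_force: 0.0
time: 12.48
ee_pos: [0.4567, -0.1689, 0.0173]
eef_rot: [0.686, 0.728, 0.0, 0.0]
ft_force: [-0.8, -0.4, 0.2]
width: 0.0551
grip_force: 0.0
time: 12.98
ee_pos: [0.4563, -0.169, 0.0168]
eef_rot: [0.686, 0.728, 0.0, -0.0]
ft_force: [-0.2, 0.8, 2.0]
width: 0.033
grip_force: 12.0
```

```bash
python3 -m pendant '[[0,0,-0.03,0],[0,0,-0.04,0],[-0.03,-0.01,-0.02,0],[-0.036,-0.012,0,0],[-0.036,-0.012,0,0],[-0.036,-0.012,0,0],[-0.028,-0.007,0,0],[0,0,0,0]]' && python3 -m pendant '[[0,0,0,0]]'
python3 - <<'E'
from h import *
print(tool()[0])
for n in("scene","top","wrist"):
    c=cam(n)
    for o in r.outline_of("dish",n)[:1]: print(n,np.round(o["bbox"],1),atz(c,*o["bbox"][:2],0.03),round(o["score"],2))
    print("pred",proj(c,[.413,-.341,.03]))
E
```

```text
time: 13.65
ee_pos: [0.4104, -0.3439, 0.1073]
eef_rot: [0.689, 0.725, -0.001, 0.001]
ft_force: [-0.9, -0.6, -0.2]
width: 0.0332
grip_force: 12.0
time: 13.73
ee_pos: [0.4122, -0.3395, 0.1066]
eef_rot: [0.687, 0.726, -0.001, -0.0]
ft_force: [0.2, 0.6, -0.9]
width: 0.0325
grip_force: 12.0
[ 0.4122 -0.3395  0.1066]
scene [111.5 292.2  51.2  36.9] [ 0.4302 -0.3491  0.03  ] 0.7
pred [109.8494 284.9397]
top [355.8 244.1  17.3  43.6] [ 0.4136 -0.3192  0.03  ] 0.93
pred [363.0475 244.2091]
wrist [254.7 182.3 134.2  96.3] [ 0.412  -0.3227  0.03  ] 0.57
pred [254.5671 202.742 ]
```

```bash
python3 -m pendant '[[0,0,0.02,0],[0,0,0.025,0],[0,0,0.02,0],[0,0,0.012,0],[0,0,0,0]]' && python3 -m pendant '[[0,0,0,0],[0,0,0,0],[0,0,0,0],[0,0,0,0]]' 0.51 && python3 -m pendant '[[0,0,-0.03,0],[0.02,0,-0.04,0],[0.04,0,-0.04,0],[0.04,0,-0.04,0],[0.02,0,0,0],[0,0,0,0]]' 1
python3 - <<'E'
from h import *
t=cam("top");print([(round(o["score"],2),np.round(o["bbox"],1)) for o in r.outline_of("sleeve_p","top")]); 
print([(np.round(o["bbox"],1)) for o in r.outline_of("dish","top")])
s=cam("scene");print([(round(o["score"],2),np.round(o["bbox"],1)) for o in r.outline_of("sleeve_p","scene")])
print([(np.round(o["bbox"],1)) for o in r.outline_of("dish","scene")], proj(s,[.413,-.341,.02]))
def cr(c,u,v,hw,hh,sz): return cv2.resize(c["img"][v-hh:v+hh,u-hw:u+hw,::-1],sz,interpolation=cv2.INTER_CUBIC)
g=[cr(s,310,190,25,25,(260,260)),cr(t,212,160,25,25,(260,260)),cr(s,112,288,30,30,(260,260))]
cv2.imwrite("pics/z2.png",np.hstack(g))
print(tool()[0])
E
```

```text
time: 14.45
ee_pos: [0.4123, -0.3364, 0.0277]
eef_rot: [0.686, 0.728, -0.001, -0.002]
ft_force: [-0.8, -0.2, 0.0]
width: 0.0333
grip_force: 12.0
time: 14.78
ee_pos: [0.4139, -0.3381, 0.0308]
eef_rot: [0.686, 0.728, 0.0, 0.001]
ft_force: [-0.4, 0.6, -0.3]
width: 0.0435
grip_force: 0.0
time: 15.28
ee_pos: [0.409, -0.2369, 0.1577]
eef_rot: [0.684, 0.729, 0.003, 0.001]
ft_force: [1.1, 1.1, -0.5]
width: 0.0761
grip_force: 0.0
[(0.41, array([297.2, 181.4,  12.8,  11.4]))]
[]
[(0.7, array([224.1, 279.4,   9.1,   6.6])), (0.68, array([334.9, 148.4,  11.6,  16.9])), (0.52, array([110.9, 287.5,  20.6,  16.3]))]
[array([111.8, 287. ,  50.4,  49.7])] [110.9818 286.4857]
[ 0.407  -0.2415  0.1556]
```

View pics/z2.png

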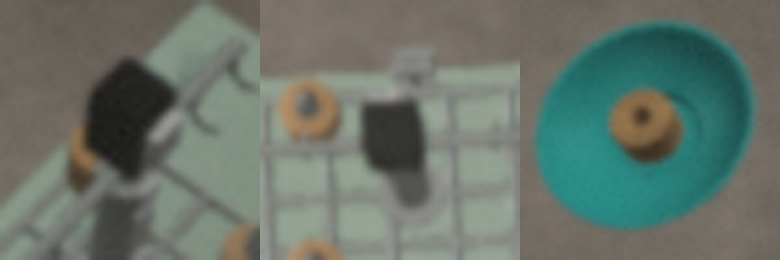

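The narrow-bore sleeve stands in the dish (right crop, at (645,125)) and the dish hasn't moved. The grip is the black block in the other two crops. I'll hover near it for two wrist views.

```bash
python3 -m pendant '[[0.01,0.01,-0.02,0.005],[0.028,0.027,-0.02,0.005],[0.032,0.027,-0.02,0],[0.032,0.027,-0.02,0],[0.03,0.027,-0.02,0],[0.03,0.027,-0.02,0],[0.03,0.027,-0.02,0],[0.02,0.027,0,0]]' 1; python3 -m pendant '[[0.01,0.02,0,0],[0,0,0,0],[0,0,0,0],[0,0,0,0]]'
cat > g.py <<'E'
from h import *
import sys
c=cam("wrist"); np.savez(sys.argv[1],p=c["p"],R=c["R"],K=c["K"],img=c["img"])
print(tool()[0]); plan(tool()[0],.047,1)
for k in("grip","button"):
  for o in r.outline_of(k,"wrist")[:2]:
    print(k,round(o["score"],2),np.round(o["bbox"],1))
m=((c["img"].max(2)<70)*255).astype(np.uint8); m[195:]=0
n,l,st,ce=cv2.connectedComponentsWithStats(m)
for i in range(1,n):
  if st[i,4]>150: print(st[i],ce[i])
print("pred",proj(c,[.632,.098,.21]))
E
python3 g.py g1.npz; python3 -m pendant '[[-0.02,0.025,0,0],[-0.02,0.025,0,0],[0,0,0,0],[0,0,0,0],[0,0,0,0]]'; python3 g.py g2.npz
python3 - <<'E'
import numpy as np,cv2
a=[np.load(f)["img"][:,:,::-1] for f in("g1.npz","g2.npz")]
cv2.imwrite("pics/g.png",cv2.resize(np.hstack([x[0:210,130:450] for x in a]),None,fx=1.25,fy=1.25,interpolation=cv2.INTER_CUBIC))
E
```

```text
time: 16.25
ee_pos: [0.5858, -0.0319, 0.2893]
eef_rot: [0.689, 0.725, 0.002, 0.001]
ft_force: [0.5, -0.9, 0.0]
width: 0.087
grip_force: 0.0
time: 16.58
ee_pos: [0.6026, -0.0248, 0.2857]
eef_rot: [0.69, 0.723, -0.001, -0.0]
ft_force: [-0.2, -1.5, 0.3]
width: 0.0868
grip_force: 0.0
[ 0.6025 -0.0248  0.2861]
at [ 0.6025 -0.0248  0.2861] yaw 0.0465 left [0. 0. 0.] turn -0.0005
[[0.0, 0.0, 0.0, np.float64(-0.0005)]]
grip 0.56 [306.6  75.8  49.1 151.7]
button 0.45 [325.6  49.3   7.9  28.8]
[ 282   22   46   52 2076] [303.6797  47.3434]
pred [302.1249  44.7694]
time: 17.15
ee_pos: [0.6544, -0.0609, 0.2866]
eef_rot: [0.69, 0.724, 0.0, -0.0]
ft_force: [-1.2, 0.9, 0.7]
width: 0.087
grip_force: 0.0
[ 0.6544 -0.0603  0.2869]
at [ 0.6544 -0.0603  0.2869] yaw 0.0489 left [0. 0. 0.] turn 0.0019
[[0.0, 0.0, 0.0, np.float64(0.0019)]]
grip 0.95 [241.7  56.4  46.4 110.6]
grip 0.26 [255.6 115.  111.8 230.1]
button 0.7 [241.2  55.4  48.3 110.6]
button 0.24 [101.3 121.5 101.8  29.4]
[218   0  41  25 911] [239.0768  11.3117]
pred [235.7791 -12.573 ]
```

View pics/g.png

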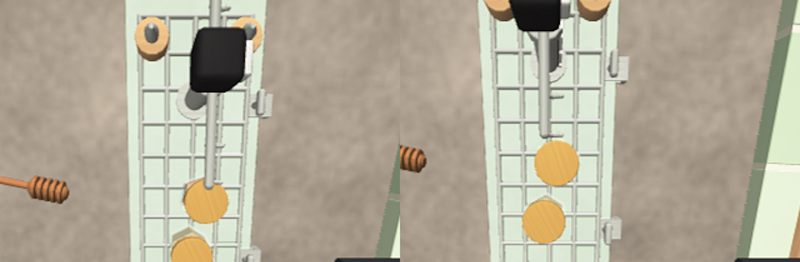

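In view 1 the black block is at (218,60), with its light button on the right (away from the robot), but view 2 cuts it off at the top. I'll take one more view and fit the known block to the dark silhouettes.

```bash
python3 -m pendant '[[0.02,0.01,0,0],[0.03,0.01,0,0],[0,0,0,0],[0,0,0,0],[0,0,0,0]]'; python3 g.py g3.npz
python3 - <<'E'
from h import *
from scipy.optimize import least_squares
V=[np.load(f) for f in("g1.npz","g3.npz")]; B=[]
for v in V:
    m=((v["img"].max(2)<70)*255).astype(np.uint8); m[195:]=0
    n,l,st,ce=cv2.connectedComponentsWithStats(m); i=1+np.argmax(st[1:,4]); s=st[i]; B.append(np.array([s[0]-.5,s[0]+s[2]-.5,s[1]-.5,s[1]+s[3]-.5])); 
a=.047; M=R.from_euler('z',a).as_matrix()
C=np.array([[x,y,z] for x in(-.018,.012) for y in(-.015,.015) for z in(-.022,.022)])
def f(X):
    e=[]
    for v,b in zip(V,B):
        q=np.array([proj(v,X+M@k) for k in C]); e+=list(np.array([q[:,0].min(),q[:,0].max(),q[:,1].min(),q[:,1].max()])-b)
    return np.array(e)
s=least_squares(f,[.632,.098,.19]); print(s.x,s.fun.round(1))
X=s.x+M@[-.003,0,0]
plan([.6,.1,.2],.047,1)
E
```

```text
time: 17.72
ee_pos: [0.6721, -0.0093, 0.2869]
eef_rot: [0.689, 0.725, 0.0, 0.0]
ft_force: [-0.1, -0.0, 1.2]
width: 0.0869
grip_force: 0.0
[ 0.672  -0.0101  0.287 ]
at [ 0.672  -0.0101  0.287 ] yaw 0.0486 left [0. 0. 0.] turn 0.0016
[[0.0, 0.0, 0.0, np.float64(0.0016)]]
grip 0.7 [ 91.8 154.2  99.   28.9]
grip 0.57 [217.3  83.5  49.8 165.7]
button 0.51 [236.3  66.6  12.   27.7]
[ 192   40   43   49 1783] [212.6781  64.4492]
pred [211.3033  62.5141]
[0.6367 0.098  0.1938] [-1.5 -0.3 -1.2  1.1 -0.   2.  -0.2  0.6]
at [ 0.6721 -0.0106  0.2869] yaw 0.0478 left [-0.0721  0.1106 -0.0869] turn 0.0008
[[0.1139, -0.0668, 0.0869, np.float64(0.0008)]]
```

The grip's origin comes out at (0.6367, 0.098, 0.194). I'll move above it, then check before descending.

```bash
python3 -m pendant '[[0.025,-0.008,0,0],[0.035,-0.01,0,0],[0.035,-0.01,0,0],[0.015,-0.005,0,0],[0,0,0,0],[0,0,0,0],[0,0,0,0]]'
python3 -c "
from h import *
plan([.634,.098,.188],.047,1)"
```

```text
time: 18.45
ee_pos: [0.6342, 0.0968, 0.2868]
eef_rot: [0.69, 0.724, 0.0, 0.0]
ft_force: [0.2, -0.7, 0.2]
width: 0.0869
grip_force: 0.0
at [0.6342 0.0968 0.2868] yaw 0.047 left [-0.0002  0.0012 -0.0988] turn -0.0
[[0.0012, -0.0002, 0.0988, np.float64(-0.0)]]
```

```bash
python3 -m pendant '[[0.001,0,0.025,0],[0,0,0.025,0],[0,0,0.025,0],[0,0,0.015,0],[0,0,0.009,0],[0,0,0,0],[0,0,0,0]]' && python3 -m pendant '[[0,0,0,0],[0,0,0,0],[0,0,0,0],[0,0,0,0],[0,0,0,0],[0,0,0,0],[0,0,0,0],[0,0,0,0]]' 0 20 && python3 -m pendant '[[0,0,0,0],[0,0,0,0],[0,0,0,0],[0,0,0,0],[0,0,0,0]]'
```

```text
time: 19.03
ee_pos: [0.6344, 0.0984, 0.188]
eef_rot: [0.69, 0.724, 0.0, 0.0]
ft_force: [-0.6, -0.3, 0.3]
width: 0.0869
grip_force: 0.0
time: 19.7
ee_pos: [0.634, 0.0997, 0.1875]
eef_rot: [0.69, 0.724, 0.0, -0.0]
ft_force: [0.5, 0.4, 0.1]
width: 0.0417
grip_force: 0.0
time: 20.12
ee_pos: [0.6339, 0.0997, 0.1875]
eef_rot: [0.69, 0.724, 0.0, -0.0]
ft_force: [-0.6, -0.7, 0.2]
width: 0.0308
grip_force: 20.0
```

The width is 30.8 mm, so the button is fully in. I'll raise it smoothly.

```bash
python3 -m pendant '[[0,0,0,0],[0,0,-0.004,0],[0,0,-0.008,0],[0,0,-0.008,0],[0,0,-0.008,0],[0,0,-0.008,0],[0,0,-0.008,0],[0,0,-0.008,0]]' && python3 -m pendant '[[0,0,-0.008,0],[0,0,-0.008,0],[0,0,-0.008,0],[0,0,-0.006,0],[0,0,-0.004,0],[0,0,0,0],[0,0,0,0]]'
```

```text
time: 20.78
ee_pos: [0.6339, 0.0997, 0.2404]
eef_rot: [0.69, 0.724, 0.0, -0.0]
ft_force: [-0.5, 0.7, -2.0]
width: 0.0304
grip_force: 20.0
time: 21.37
ee_pos: [0.6338, 0.0997, 0.2735]
eef_rot: [0.69, 0.724, -0.0, -0.0]
ft_force: [-2.2, 1.3, -1.2]
width: 0.0307
grip_force: 20.0
```

```bash
python3 -m pendant '[[0,0,-0.002,0],[0,0,-0.002,0],[0,0,0,0],[0,0,0,0]]'; python3 -m pendant '[[0,0,-0.001,0],[0,0,0,0],[0,0,0,0]]'
```

```text
time: 21.7
ee_pos: [0.6339, 0.0997, 0.2774]
eef_rot: [0.69, 0.724, -0.0, -0.0]
ft_force: [-3.0, 1.5, -1.5]
width: 0.0305
grip_force: 20.0
time: 21.95
ee_pos: [0.6338, 0.0997, 0.2775]
eef_rot: [0.69, 0.724, -0.0, -0.0]
ft_force: [0.5, 1.3, -11.4]
width: 0.0308
grip_force: 20.0
```

The end stop is reached with a rise of 90 mm. I'll ease off slightly and recheck the sleeves before handing in.

```bash
python3 -m pendant '[[0,0,0.001,0],[0,0,0,0],[0,0,0,0]]'
python3 - <<'E'
from h import *
for n in("scene","top"):
    c=cam(n); print(n,[(round(o["score"],2),np.round(o["bbox"],1)) for o in r.outline_of("sleeve_p",n)],"post",proj(c,[.602,-.15,.055]),"dish",proj(c,[.413,-.341,.02]),"grip",proj(c,[.6367,.098,.284]),[np.round(o["bbox"],1) for o in r.outline_of("grip",n)[:2]])
E
python3 -m pendant '[[0,0,0,0],[0,0,0,0]]'
```

```text
time: 22.2
ee_pos: [0.6339, 0.0997, 0.2775]
eef_rot: [0.69, 0.724, -0.0, -0.0]
ft_force: [-2.0, -0.2, -6.1]
width: 0.0305
grip_force: 20.0
scene [(0.59, array([110.7, 286.9,  17.6,  14.4])), (0.43, array([223.9, 278.8,  14.1,  16.2])), (0.29, array([281.1, 248.4,  18.3,  28.6]))] post [223.6288 278.0691] dish [110.9818 286.4857] grip [314.8131 164.9979] [array([301.6, 179.6,  33.3,  60.8])]
top [] post [298.6703 180.9898] dish [362.1396 244.3076] grip [209.5185 151.9098] [array([234.6, 150.2,  18. ,   8.9])]
time: 22.67
ee_pos: [0.6339, 0.0997, 0.2775]
eef_rot: [0.69, 0.724, 0.0, -0.0]
ft_force: [-3.1, 1.6, -4.6]
width: 0.0303
grip_force: 20.0
```

```bash
python3 -c "
from bench import r
print(r.close_job())"
```

```text
the job is handed in; nothing more can be done
None
```

I handed the job in: the wide-bore sleeve is fully down on the bare post, the narrow-bore one stands in the dish, and the arm holds the hook rail at the second stop with the button squeezed in (no verdict was returned).

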